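# Make up two seasoning trays from the stock

### The arm

A 7-joint arm with a two-finger parallel gripper is mounted at the origin on a cart in front of the work surface, level with it; the furniture and walls round the work are solid. World frame = base frame: x ahead of the robot, y to its left, z up, the work surface at z = 0. Lengths are in mm, angles in rad, forces in N, time in s.
With the tool pointing down it reaches from about 400 to 900 mm from the base axis. Payload 5.5 kg.
Tool frame: the origin (TCP) lies on the centre line of the jaws, within the pads' length; the fingertips stand 19 mm ahead of it and the grasp point (between the pads) is the TCP; z points along the fingers, y is the direction in which the jaws open and shut (so a half turn about z gives the same grasp; the last joint's range is limited). The gripper opens to 85 mm and grips with 20 to 120 N. Pads are 22 mm wide; open, the fingers measure 114 mm over their backs; the gripper's body (76 mm by 85 mm) begins 54 mm behind the grasp point. The pads swing forward as they close: fully open they stand 13 mm farther back than shut.
Start: joints at [1.465, 0.501, -0.427, 1.55, 0.221, 1.138, -0.21], TCP at [234.354, -606.282, 250.31] pointing down, gripper open.
Joint ranges: [-2.88, 2.88], [-0.31, 2.03], [-1.54, 1.56], [0.2, 2.42], [-1.41, 4.55], [0.19, 2.02], [-2.57, 2.57]. Speed limits (rad/s): [2.57, 2.57, 3.14, 3.14, 3.14, 3.14, 3.14].

### API

Orientations are given as a rotation vector (axis times angle).
In Python, from workcell import env gives the robot as it stands.
- The arm moves only by the shell command python3 -m creep 'ROWS'. ROWS is text: rows parted by semicolons, each of 7 numbers parted by spaces: the turn, a rotation vector about the tool's x, y, z in units of 5 degrees (1.0 is 5 degrees), then the shift along the tool's x, y, z in units of 25 mm (1.0 is 25 mm), then the opening, from 0 (shut) to 1 (fully open). In form: wx wy wz tx ty tz hand; .... A call has 1 to 20 rows; each row is the pose to reach, as a shift and turn from the pose commanded when the call began, along the tool's axes at that moment; what a row does not reach only later rows make up. A row lasts 1/8 s, in which the tool goes at most 62.5 mm and 10.7 degrees, less where a joint would pass 70% of its speed; a pose out of reach is approached as far as the arm can. A call with a gripper value outside its range is refused whole. The fingers move at their own pace and stop on an object; the grip force is fixed at half the most. Time passes only in rows, so rows that repeat a pose let the fingers close. It gives the time, the measured TCP pose, the force and the opening at its end, in the units of the state.
- env.state(): the state, without advancing time (a new reading comes with each control period).
- env.read_camera(name): name is "side" or "top" or "wrist"; returns the picture (384x512x3 uint8, red, green, blue); there is no depth.
- env.camera_model(name): a dict with "fx", "fy", "cx", "cy" (pixels), "cam_to_world" (4x4, takes a point from camera to world coordinates). Camera axes: x right, y up, looking along -z (the intrinsics and any distortion apply to the point x, -y, -z); pixel columns grow to the right and rows downward; lengths in mm; the calibration is good to about 2 mm. The wrist camera is an equidistant fisheye: a pixel r from the principal point sees the ray r / f radians off the axis. A picture is of the moment at which its call begins: read the wrist's pose just before it. camera_model takes no time and is no camera call; for the wrist camera it gives the pose at the moment of the call.
- env.close_job(): hands the job in, once; it reports no verdict.
The state is a dict: "clock": time; "q": joint angles; "qd": joint speeds; "tau": joint torques, N m; "ee_pos": TCP position; "eef_rot": TCP orientation; "contact_force": force on the tool from outside, world axes, zero at the start; "torque": the same for the moment, N m; "width": finger opening in mm.
Only numpy, scipy, OpenCV 4.12 (cv2) and the standard library are available. Lean on these libraries where they do the work, as an engineer would, in place of code of your own. Each camera call takes 0.05 s, during which the arm holds its last target. There are 200 camera calls.

### The job

Make up the two seasoning trays that lie on the cold hob: the blue tray gets the lemon, lying in its oblong well with the same side down as now, and the salt shaker, standing in its round well; the wooden tray gets the pepper mill, standing in its larger well, and the spice jar of red spice (dark-blue patch on its green cap), standing in its smaller well. Each thing must sit down on the floor of its well and be let go. Leave the other spice jar (white patch on its green cap) and the jam jar standing where they are.

Things in the scene. Friction and masses are not known exactly. Their poses are not given: they have to be found in the camera images.
- blue_tray: Blue painted seasoning tray with two wells of different shape. Fixed on the cold hob glass (6 mm above the worktop). Board 190 (own x) x 88 (y) x 14 mm, small steel pull at each end; origin at centre of underside, z up. Wells 8 mm deep, floors 6 mm above the origin, centred on y = 0: oblong well 94 mm (x) by 74 mm (y) at x = -40 mm; round well, 62 mm across, at x = +48 mm.
- wood_tray: Pale wooden seasoning tray with two round wells of different width. Fixed on the cold hob glass (6 mm above the worktop). Board 190 (own x) x 88 (y) x 14 mm, small steel pull at each end; origin at centre of underside, z up. Wells 8 mm deep, floors 6 mm above the origin, centred on y = 0: larger well, 76 mm across, at x = -48 mm; smaller well, 64 mm across, at x = +46 mm.
- lemon: Yellow lemon lying on its side, 78 mm long (own x), 55 mm wide (own y), 56 mm high, about 0.11 kg. Rests on a slightly flat side. Origin under its middle; x along its length, z up. Best gripped across its 55 mm width at about half its height.
- salt_shaker: Small salt shaker, grey band and domed grey top with holes, round, 44 mm across, 90 mm high, light. Origin at the centre of its foot, z up; stands upright.
- red_spice_jar: Glass spice jar of red spice with a dark-blue label; green screw cap with a dark-blue round patch on top. Round, 46 mm across, 106 mm high (cap from 85 mm up, 45 mm across), about 0.11 kg. Origin at the centre of its foot, z up; stands upright.
- pepper_mill: Tall dark-brown wooden pepper mill, round, 58 mm across the body, 170 mm high, about 0.18 kg. Its head, 49 mm across from 123 to 159 mm up, does not turn and is the place to grip (widest 141 mm up, domed above that); a small metal knob tops it. Origin at the centre of its foot, z up; stands upright.
- white_patch_jar: Glass spice jar of dark grains with a pale label; green screw cap with a white round patch on top. Round, 46 mm across, 106 mm high; not needed, stays where it stands. Origin at the centre of its foot, z up.
- jam_jar: Jam jar with a yellow-gold lid, 71 mm across, 110 mm high; not needed, stays where it stands. Origin at the centre of its foot, z up.

How it is judged:
By the outcome, as a careful person would: the job done as asked, in the order asked, and still so for the second after the job is handed in, with the robot touching nothing.
It also fails if it takes over 104 s, if anything falls off the work surface, if the arm or the gripper's body presses on something with over 40 N, if the wrist force passes 120 N, or if a joint passes its speed limit or range.

## Working session

There is one attempt and no reset: what is moved stays moved. The work goes in short steps, Python scripts to look and compute and a shell command to move; the robot and the scene stay as the last step left them, time stands still between calls to the robot, and variables do not carry over. Pictures are saved under pics/ and viewed, about 12 in all and at most 16, crops included, and the job is handed in when it is done.

```bash
mkdir -p pics; ls
python3 - <<'E'
from workcell import env
import cv2,json,numpy as np
np.set_printoptions(precision=4,suppress=True)
print(env.state())
for n in("top","side","wrist"):
    m=env.camera_model(n); print(n,m)
    cv2.imwrite(f"pics/{n}0.png",cv2.resize(env.read_camera(n)[:,:,::-1],(800,600),interpolation=cv2.INTER_CUBIC))
E
```

```text
pics
{'clock': 0.0, 'q': array([ 1.4652,  0.5019, -0.4268,  1.5514,  0.2208,  1.1383, -0.2103]), 'qd': array([-0.0017, -0.0006,  0.0009,  0.0002, -0.0006,  0.    ,  0.0011]), 'tau': array([ -0.0016, -56.9518,  -5.8167, -28.0939,   0.0107,   0.0119,
         0.0001]), 'ee_pos': array([ 234.0618, -605.7145,  249.2502]), 'eef_rot': array([-3.0864, -0.5758,  0.0004]), 'contact_force': array([ 0.0264, -0.2004, -0.2372]), 'torque': array([-0.0439, -0.0023, -0.0157]), 'width': 85.49314455270122}
top {'fx': 381.91507229928595, 'fy': 381.91507229928595, 'cx': 254.73330773687817, 'cy': 198.45630441062553, 'cam_to_world': array([[  -0.0211,    0.9853,   -0.1693,  371.8249],
       [  -0.9998,   -0.0208,    0.0036,   18.526 ],
       [   0.0001,    0.1694,    0.9856, 1044.8937],
       [   0.    ,    0.    ,    0.    ,    1.    ]])}
side {'fx': 399.00136154683724, 'fy': 399.00136154683724, 'cx': 261.4115263819741, 'cy': 192.97111180205852, 'cam_to_world': array([[ -0.8463,   0.2764,  -0.4555,  98.708 ],
       [ -0.5327,  -0.4506,   0.7163, 725.2965],
       [ -0.0072,   0.8489,   0.5286, 538.1883],
       [  0.    ,   0.    ,   0.    ,   1.    ]])}
wrist {'fx': 297.3186396354542, 'fy': 297.3186396354542, 'cx': 259.43471676051786, 'cy': 185.87232836880034, 'cam_to_world': array([[   0.3603,    0.8816,    0.3049,  312.5958],
       [  -0.9329,    0.3412,    0.1158, -575.8918],
       [  -0.002 ,   -0.3261,    0.9453,  373.374 ],
       [   0.    ,    0.    ,    0.    ,    1.    ]])}
```

View pics/top0.png

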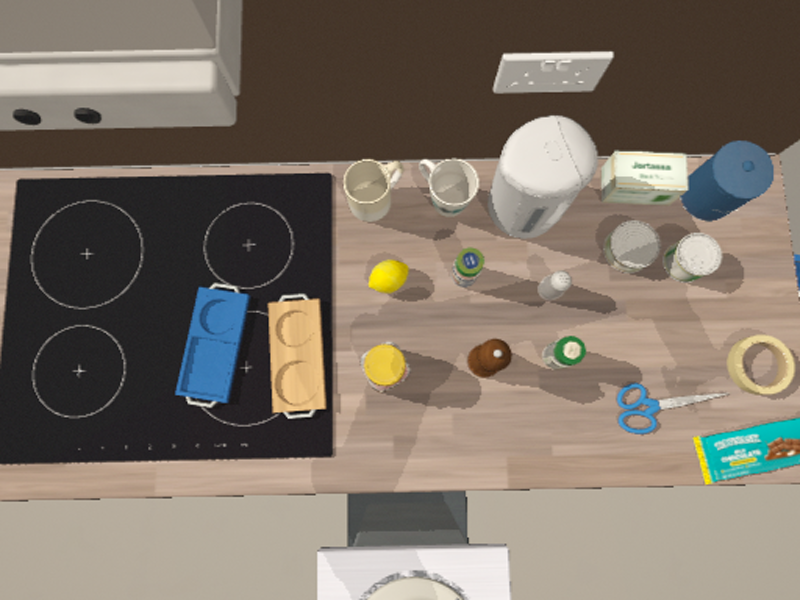

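View pics/side0.png

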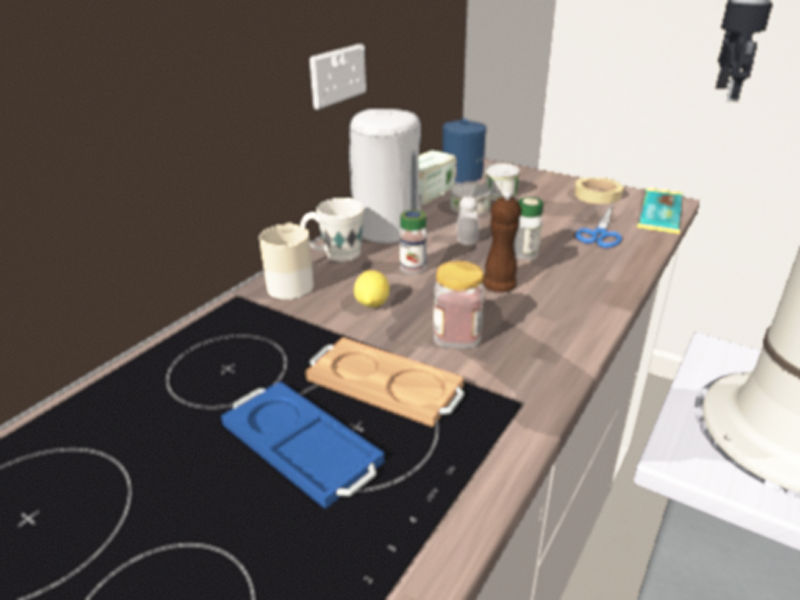

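Top view (800x600 px): blue tray (213,345), wooden tray (297,355), lemon (388,276), red jar (469,262, blue patch), salt (557,287), mill (492,355), white-patch jar (569,350), jam jar (384,365). Side view shows the same. Next, enlarged crops for measuring.

```bash
cat > h.py <<'E'
from workcell import env
import cv2,numpy as np
from scipy.spatial.transform import Rotation as R
np.set_printoptions(precision=2,suppress=True)
def crop(img,name,x0,y0,x1,y1,s,step=10):
    c=cv2.resize(np.ascontiguousarray(img[y0:y1,x0:x1,::-1]),None,fx=s,fy=s,interpolation=cv2.INTER_CUBIC)
    for x in range((x0+step-1)//step*step,x1,step):
        X=int((x+.5-x0)*s); cv2.line(c,(X,0),(X,c.shape[0]),(128,128,128) if x%50 else (0,0,255),1); cv2.putText(c,str(x),(X+1,8),0,.33,(255,255,255),1)
    for y in range((y0+step-1)//step*step,y1,step):
        Y=int((y+.5-y0)*s); cv2.line(c,(0,Y),(c.shape[1],Y),(128,128,128) if y%50 else (0,0,255),1); cv2.putText(c,str(y),(0,Y-1),0,.33,(255,255,255),1)
    cv2.imwrite("pics/"+name+".png",c)
def pix2w(name,u,v,z,m=None):
    m=m or env.camera_model(name); T=m["cam_to_world"]
    a=(u-m["cx"])/m["fx"]; b=(v-m["cy"])/m["fy"]
    if name=="wrist":
        r=np.hypot(a,b); k=np.sin(r)/max(r,1e-9); d=np.array([a*k,-b*k,-np.cos(r)])
    else: d=np.array([a,-b,-1])
    d=T[:3,:3]@d; o=T[:3,3]
    return (o+d*(z-o[2])/d[2])
def w2pix(name,p,m=None):
    m=m or env.camera_model(name); T=m["cam_to_world"]
    x,y,z=T[:3,:3].T@(np.asarray(p,float)-T[:3,3]); x,y,z=x,-y,-z
    if name=="wrist":
        r=np.arctan2(np.hypot(x,y),z); k=r/max(np.hypot(x,y),1e-9); return np.array([m["cx"]+m["fx"]*x*k,m["cy"]+m["fy"]*y*k])
    return np.array([m["cx"]+m["fx"]*x/z,m["cy"]+m["fy"]*y/z])
def go(x,y,z,yaw=None):
    """print shift in tool axes (units 25mm) and turn (5deg) from the present pose; yaw = world angle of jaw axis (deg)"""
    s=env.state(); M=R.from_rotvec(s["eef_rot"]).as_matrix()
    jy=np.degrees(np.arctan2(M[1,1],M[0,1]))
    print("pos",s["ee_pos"],"rv",s["eef_rot"],"jaw",jy,"shift",M.T@(np.array([x,y,z])-s["ee_pos"])/25)
    t=jy if yaw is None else yaw
    d=(t-jy+90)%180-90
    G=R.from_euler("z",jy+d,degrees=True).as_matrix()@np.array([[0,1,0],[1,0,0],[0,0,-1]])
    print("turn",R.from_matrix(M.T@G).as_rotvec(degrees=True)/5)
E
python3 - <<'E'
from h import *
i=env.read_camera("top")
crop(i,"t1",108,176,214,272,6)
crop(i,"t2",225,150,391,250,4.8)
E
```

```text
(no output)
```

View pics/t1.png

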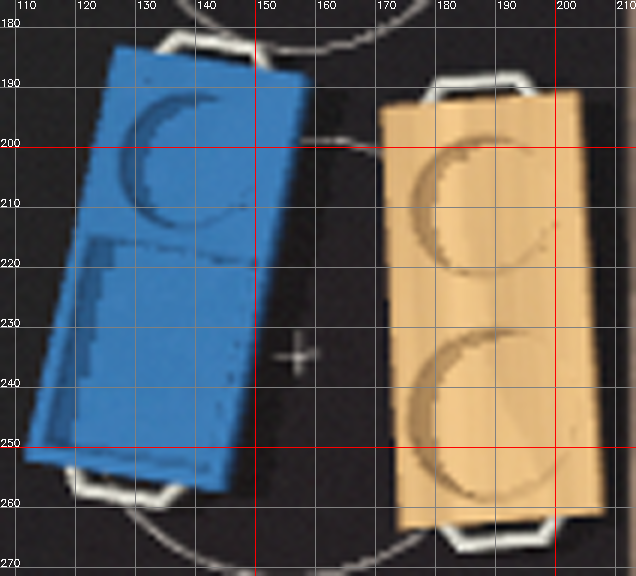

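View pics/t2.png

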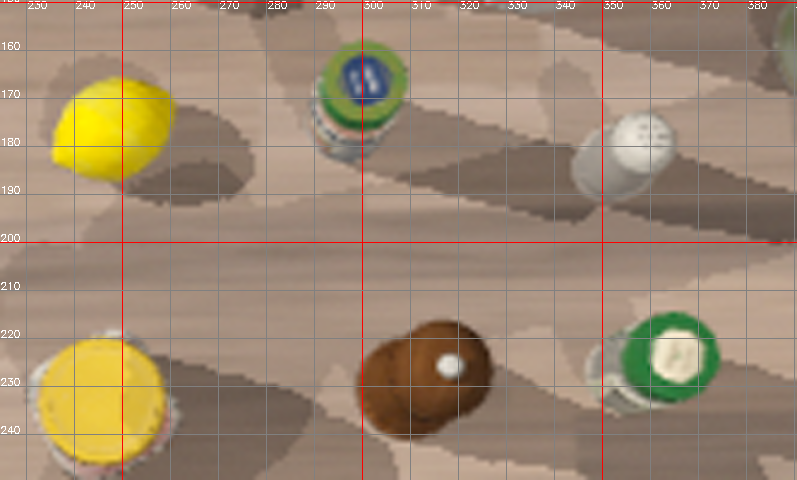

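Run:
```python
from h import *
m=env.camera_model("top")
P=lambda u,v,z:pix2w("top",u,v,z,m)
for n,c,wells in(("blue",[(127,183.2),(159,187.8),(145,257.3),(111.7,251.7)],(-40,48)),("wood",[(170.8,193.3),(204.2,190.7),(208.2,261.2),(174.3,263.8)],(-48,46))):
    w=np.array([P(u,v,20) for u,v in c]); print(n,w[:,:2].tolist(),[np.linalg.norm(w[i]-w[(i+1)%4]) for i in range(4)])
    ctr=w.mean(0); d=(w[0]+w[1]-w[2]-w[3])[:2]
    if 1: d/=np.linalg.norm(d); print(" ctr",ctr,"far-dir deg",np.degrees(np.arctan2(d[1],d[0])),[(ctr[:2]+k*d) for k in wells])
print("red",P(300.5,166.2,106),"salt",P(358.2,179.3,75),"mill",P(318.2,225.7,168),"white",P(365.5,223.5,106),"jam",P(245,233,110))
a,b=P(235.5,182.8,28),P(261,170.3,28);print("lemon",P(248.2,176.2,28),a,b,np.linalg.norm(a-b),np.degrees(np.arctan2(*(b-a)[1::-1])))
i=env.read_camera("side")
crop(i,"s1",215,100,361,230,4.6)
```

```text
blue [[597.7438677487712, 363.96203620855454], [583.0276478545959, 275.97541831142917], [395.72336026768403, 309.08931349641404], [412.32257311275123, 398.0221338794475]] [np.float64(89.20881154319042), np.float64(190.2089014814048), np.float64(90.46867086653111), np.float64(188.52359735016861)]
 ctr [497.2  336.76  20.  ] far-dir deg -10.216389453914614 [array([457.84, 343.86]), array([544.44, 328.25])]
wood [[567.0344531337283, 243.45186517700074], [572.3398713224033, 152.32733733834948], [381.97627672785796, 141.48791195064837], [377.0798588688697, 231.13874222716507]] [np.float64(91.27884221424947), np.float64(190.67194678214184), np.float64(89.78444340262195), np.float64(190.35325287240258)]
 ctr [474.61 192.1   20.  ] far-dir deg 3.4836835632691328 [array([426.7 , 189.18]), array([520.52, 194.9 ])]
red [ 613.54 -102.51  106.  ] salt [ 583.32 -255.     75.  ] mill [ 455.81 -129.41  168.  ] white [ 464.73 -256.79  106.  ] jam [447.26  40.68 110.  ]
lemon [608.54  31.29  28.  ] [590.87  66.17  28.  ] [624.35  -4.03  28.  ] 77.77471333858635 -64.50267923136768
```

View pics/s1.png

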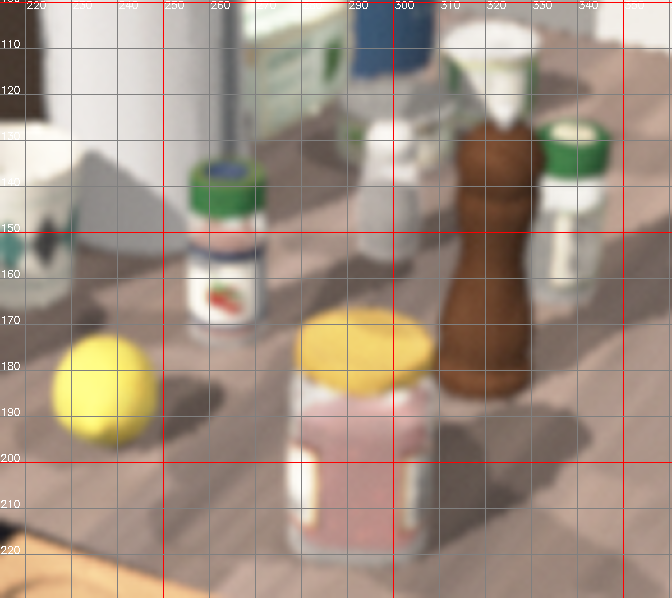

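Run:
```python
from h import *
m=env.camera_model("side")
for n,p in dict(red_top=(613.5,-102.5,106),red_foot=(613.5,-102.5,0),salt_foot=(583.3,-255,0),salt_top=(583.3,-255,90),mill_foot=(455.8,-129.4,0),mill_top=(455.8,-129.4,170),lemon=(608.5,31.3,28),jam=(447.3,40.7,110)).items(): print(n,w2pix("side",p,m))
go(608.5,31.3,200,25.5)
```

```text
red_top [264.62 136.88]
red_foot [264.73 171.99]
salt_foot [299.76 153.7 ]
salt_top [301.11 125.81]
mill_foot [320.56 182.8 ]
mill_top [325.53 122.47]
lemon [238.25 184.76]
jam [294.59 174.12]
pos [ 234.23 -606.    249.79] rv [-3.09 -0.58  0.  ] jaw -68.86706319248461 shift [ 23.15 -18.38   2.01]
turn [-0.01  0.01 17.13]
```

```bash
python3 -m creep '0 0 17.1 23.15 -18.38 2.0 1;0 0 17.1 23.15 -18.38 2.0 1;0 0 17.1 23.15 -18.38 2.0 1;0 0 17.1 23.15 -18.38 2.0 1;0 0 17.1 23.15 -18.38 2.0 1;0 0 17.1 23.15 -18.38 2.0 1;0 0 17.1 23.15 -18.38 2.0 1;0 0 17.1 23.15 -18.38 2.0 1;0 0 17.1 23.15 -18.38 2.0 1;0 0 17.1 23.15 -18.38 2.0 1;0 0 17.1 23.15 -18.38 2.0 1;0 0 17.1 23.15 -18.38 2.0 1;0 0 17.1 23.15 -18.38 2.0 1;0 0 17.1 23.15 -18.38 2.0 1;0 0 17.1 23.15 -18.38 2.0 1;0 0 17.1 23.15 -18.38 2.0 1'
python3 - <<'E'
from h import *
go(608.5,31.3,34,25.5)
m=env.camera_model("wrist");print(env.state()["clock"],env.state()["q"]);i=env.read_camera("wrist")
print(w2pix("wrist",(608.5,31.3,28),m),w2pix("wrist",(590.9,66.2,28),m),w2pix("wrist",(624.3,-4,28),m))
crop(i,"w1",90,60,430,384,1.8,20)
np.savez("pics/w1.npz",**m)
E
```

```text
clock: 2.25
ee_pos: [608.0, 30.5, 200.0]
eef_rot: [2.658, -1.672, -0.0]
contact_force: [0.7, -0.7, 0.1]
width: 85.4
pos [608.02  30.49 199.98] rv [ 2.66 -1.67 -0.  ] jaw -154.35448267405064 shift [-0.02 -0.04  6.64]
turn [ 0.01 -0.01  0.03]
2.25 [-0.48  0.49  0.51  1.73 -0.27  1.   -2.56]
[258.37 170.15] [259.13 205.03] [259.36 133.18]
```

View pics/w1.png

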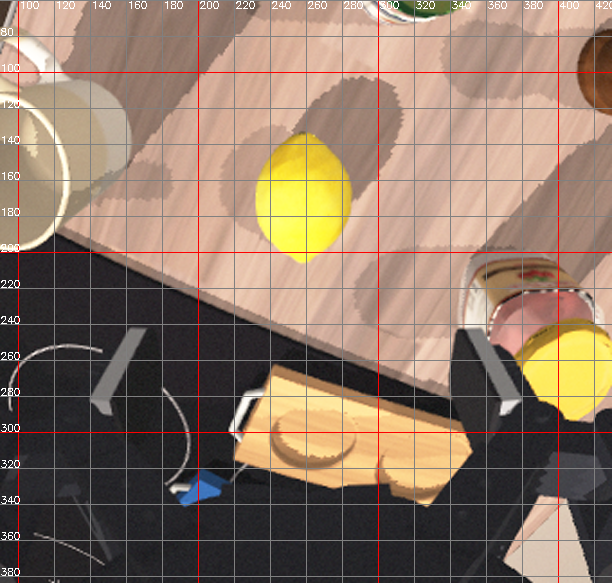

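Wrist view: lemon centre at (258,168), tips (258,133)/(258,205), as predicted. Descend and grip.

```bash
python3 -m creep '0 0 0 0 0 2 1;0 0 0 0 0 4 1;0 0 0 0 0 5.5 1;0 0 0 0 0 6.3 1;0 0 0 0 0 6.64 1;0 0 0 0 0 6.64 0;0 0 0 0 0 6.64 0;0 0 0 0 0 6.64 0;0 0 0 0 0 6.64 0;0 0 0 0 0 6.64 0;0 0 0 0 0 6.64 0;0 0 0 0 0 6.64 0;0 0 0 0 0 6.64 0'
```

```text
clock: 3.92
ee_pos: [609.9, 30.9, 36.6]
eef_rot: [-2.657, 1.672, -0.004]
contact_force: [-1.8, -0.8, 4.9]
width: 51.3
```

Run:
```python
from h import *
go(457.8,343.9,130,79.8)
```

```text
pos [609.92  30.86  36.61] rv [-2.66  1.67 -0.  ] jaw -154.367021148008 shift [-13.92   0.06  -3.75]
turn [ -0.03  -0.03 -10.83]
```

```bash
python3 -m creep '0 0 0 0 0 -0.3 0;0 0 0 0 0 -0.8 0;0 0 0 0 0 -1.6 0;0 0 0 0 0 -2.6 0;0 0 0 0 0 -3.6 0;0 0 0 0 0 -3.8 0;0 0 0 0 0 -3.8 0'
python3 - <<'E'
from h import *
go(457.8,343.9,130,79.8)
m=env.camera_model("wrist");i=env.read_camera("wrist")
s=env.state();print(s["ee_pos"],s["width"],w2pix("wrist",s["ee_pos"],m))
crop(i,"w2",90,60,430,384,1.8,20)
E
```

```text
clock: 4.8
ee_pos: [608.7, 31.2, 129.9]
eef_rot: [-2.658, 1.673, -0.001]
contact_force: [-0.3, 0.4, -1.1]
width: 51.4
pos [608.66  31.2  129.85] rv [-2.66  1.67 -0.  ] jaw -154.35595196553933 shift [-13.89   0.03  -0.01]
turn [ -0.01  -0.01 -10.83]
[608.14  31.19 129.05] 51.483705120069075 [260.12 264.13]
```

View pics/w2.png

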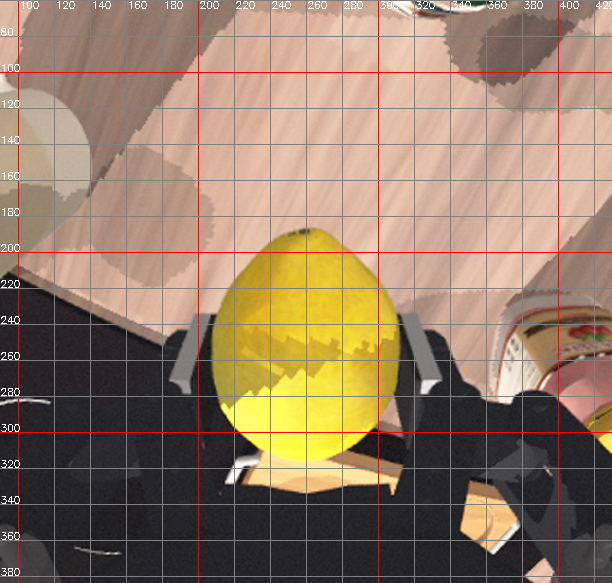

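Run:
```python
from h import *
m=env.camera_model("wrist");s=env.state();M=R.from_rotvec(s["eef_rot"]).as_matrix()
for dz in(-5,0,6,12):
  print(dz,[w2pix("wrist",s["ee_pos"]+M@[a,0,dz],m) for a in(-39,0,39)],[w2pix("wrist",s["ee_pos"]+M@[0,b,dz],m) for b in(-26,26)])
```

```text
-5 [array([259.15, 325.9 ]), array([259.08, 270.41]), array([259.01, 195.36])] [array([205.96, 269.52]), array([312.24, 269.52])]
0 [array([259.16, 319.78]), array([259.1 , 264.67]), array([259.03, 191.34])] [array([207.48, 263.89]), array([310.73, 263.89])]
6 [array([259.17, 312.76]), array([259.11, 258.2 ]), array([259.05, 186.89])] [array([209.22, 257.53]), array([309.02, 257.52])]
12 [array([259.17, 306.07]), array([259.12, 252.13]), array([259.06, 182.79])] [array([210.86, 251.55]), array([307.4 , 251.55])]
```

```bash
python3 -m creep '0 0 -1 -1 0 0 0;0 0 -2.2 -2.5 0 0 0;0 0 -3.6 -4.3 0 0 0;0 0 -5 -6.1 0 0 0;0 0 -6.4 -7.9 0 0 0;0 0 -7.8 -9.7 0 0 0;0 0 -9.2 -11.5 0 0 0;0 0 -10.2 -12.9 0.03 0 0;0 0 -10.83 -13.7 0.03 0 0;0 0 -10.83 -13.89 0.03 0 0;0 0 -10.83 -13.89 0.03 0 0;0 0 -10.83 -13.89 0.03 0 0'
python3 - <<'E'
from h import *
go(457.8,343.9,48,79.8)
m=env.camera_model("wrist");i=env.read_camera("wrist");print(env.state()["q"])
d=np.radians(-10.2);c=np.array([457.8,343.9]);X=np.array([np.cos(d),np.sin(d)]);Y=np.array([-X[1],X[0]])
i=i.copy()
for n,(ox,w) in enumerate(((0,47),(88,31))):
  for sx in(-1,1):
    for sy in(-1,1):
      u=w2pix("wrist",[*(c+X*(ox+sx*w)+Y*sy*(37 if n==0 else 31)),20],m); cv2.circle(i,tuple(int(round(k)) for k in u),2,(255,0,0),-1)
crop(i,"w3",90,60,430,384,1.8,20)
E
```

```text
clock: 6.35
ee_pos: [458.6, 341.9, 129.2]
eef_rot: [3.128, -0.284, 0.001]
contact_force: [0.3, -0.6, -1.5]
width: 51.3
pos [458.65 341.87 129.24] rv [ 3.13 -0.28  0.  ] jaw -100.391092476961 shift [-0.05 -0.08  3.25]
turn [ 0.01 -0.01 -0.04]
[-0.87  0.49  0.23  1.87 -0.15  0.81 -2.31]
```

View pics/w3.png

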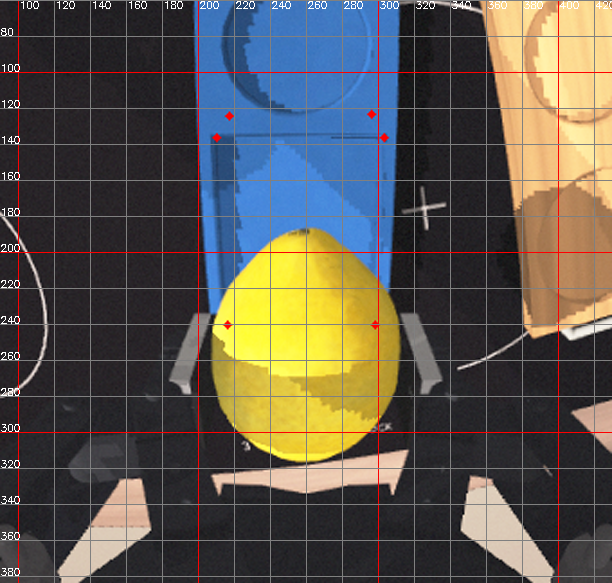

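Predicted well corners fall on the real ones (far edge row 135). Lower the lemon.

```bash
python3 -m creep '0 0 0 -0.03 -0.05 0.5 0;0 0 0 -0.03 -0.05 1.3 0;0 0 0 -0.03 -0.05 2.1 0;0 0 0 -0.03 -0.05 2.7 0;0 0 0 -0.03 -0.05 3.0 0;0 0 0 -0.03 -0.05 3.15 0;0 0 0 -0.03 -0.05 3.25 0;0 0 0 -0.03 -0.05 3.3 0;0 0 0 -0.03 -0.05 3.3 0'
```

```text
clock: 7.52
ee_pos: [457.4, 345.3, 48.6]
eef_rot: [-3.128, 0.28, -0.001]
contact_force: [-3.3, -3.0, 10.0]
width: 51.3
```

```bash
python3 -m creep '0 0 0 0 0 -0.1 0.9;0 0 0 0 0 -0.1 0.9;0 0 0 0 0 -0.1 0.9;0 0 0 0 0 -0.1 1;0 0 0 0 0 -0.6 1;0 0 0 0 0 -2 1;0 0 0 0 0 -4 1;0 0 0 0 0 -6 1;0 0 0 0 0 -6.3 1;0 0 0 0 0 -6.3 1'
python3 - <<'E'
from h import *
go(583.3,-255,225,100)
m=env.camera_model("wrist");i=env.read_camera("wrist")
crop(i,"w4",90,60,430,384,1.8,20)
d=np.radians(-10.2)
for a in(-39,0,39):print(w2pix("wrist",[457.8+a*np.cos(d),343.9+a*np.sin(d),40],m))
E
```

```text
clock: 8.78
ee_pos: [457.3, 345.3, 205.2]
eef_rot: [-3.128, 0.28, -0.002]
contact_force: [-0.4, -0.1, -0.1]
width: 85.7
pos [457.26 345.28 205.2 ] rv [-3.13  0.28 -0.  ] jaw -100.21703384292485 shift [ 9.22 22.73 -0.82]
turn [-0.01 -0.01 -4.04]
[260.68 206.2 ]
[260.72 170.63]
[260.74 132.45]
```

View pics/w4.png

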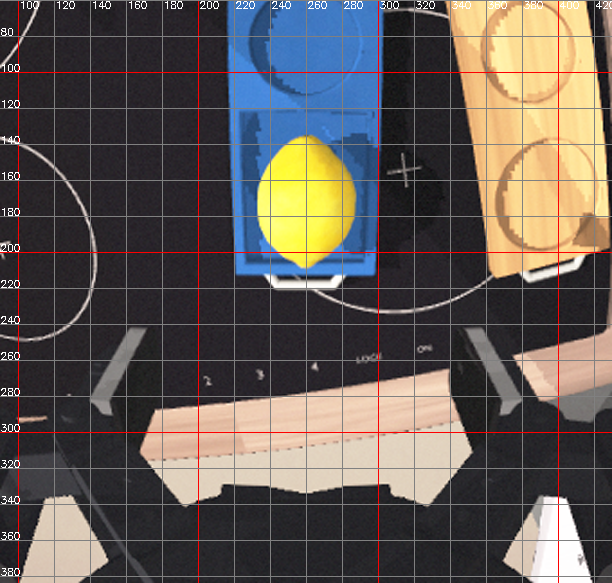

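Lemon lies in its well, tips (258,136)/(258,208), inside the well edges. Next check kettle clearance for the salt pick.

Run:
```python
from h import *
P=lambda n,u,v,z:pix2w(n,u/1.5625,v/1.5625,z)
print("foot side",P("side",383,238,0),P("side",351,215,0),P("side",385,225,0)); print("top foot", P("top",515,235,0),P("top",492,215,0),P("top",540,232,0))
for z in(200,250,280): print(z,"side rim",P("side",351,130,z),P("side",420,130,z),P("side",385,145,z),"top near",P("top",545,190,z),P("top",500,160,z),P("top",596,155,z))
```

```text
foot side [ 729.95 -176.76    0.  ] [ 849.11 -232.39    0.  ] [ 760.13 -228.45    0.  ]
top foot [ 685.21 -200.64    0.  ] [ 723.95 -160.69    0.  ] [ 689.91 -246.38    0.  ]
200 side rim [ 798.92 -183.66  200.  ] [ 689.71 -248.75  200.  ] [ 696.02 -143.17  200.  ] top near [ 693.67 -207.1   200.  ] [ 742.39 -142.51  200.  ] [ 747.31 -287.25  200.  ]
250 side rim [695.4  -49.28 250.  ] [ 602.33 -104.74  250.  ] [607.71 -14.77 250.  ] top near [ 674.63 -193.74  250.  ] [ 720.46 -132.98  250.  ] [ 725.09 -269.15  250.  ]
280 side rim [633.28  31.36 280.  ] [549.91 -18.33 280.  ] [554.72  62.27 280.  ] top near [ 663.2  -185.73  280.  ] [ 707.3  -127.27  280.  ] [ 711.76 -258.3   280.  ]
```

```bash
python3 -m creep '0 0 1 0.9 2.2 -0.8 1;0 0 3 1.8 4.5 -0.8 1;0 0 7 9.22 22.73 -0.8 1;0 0 7 9.22 22.73 -0.8 1;0 0 7 9.22 22.73 -0.8 1;0 0 7 9.22 22.73 -0.8 1;0 0 7 9.22 22.73 -0.8 1;0 0 7 9.22 22.73 -0.8 1;0 0 7 9.22 22.73 -0.8 1;0 0 7 9.22 22.73 -0.8 1;0 0 7 9.22 22.73 -0.8 1;0 0 7 9.22 22.73 -0.8 1;0 0 7 9.22 22.73 -0.8 1;0 0 7 9.22 22.73 -0.8 1;0 0 7 9.22 22.73 -0.8 1'
python3 - <<'E'
from h import *
go(583.3,-255,60,-135)
print(env.state()["q"])
m=env.camera_model("wrist");np.save("pics/m5.npy",m,allow_pickle=True);i=env.read_camera("wrist")
crop(i,"w5",130,60,430,340,2,20)
for z in(0,75,90):print(w2pix("wrist",[583.3,-255,z],m))
E
```

```text
clock: 10.7
ee_pos: [583.4, -254.0, 224.5]
eef_rot: [-2.901, 1.205, -0.0]
contact_force: [-0.0, -0.2, 0.0]
width: 85.6
pos [ 583.41 -253.98  224.46] rv [-2.9   1.21 -0.  ] jaw -135.1301707814306 shift [0.03 0.03 6.58]
turn [-0.    0.   -0.03]
[-0.04  0.52  0.57  1.64 -0.31  1.07 -1.74]
[260.07 157.1 ]
[260.18 175.32]
[260.21 180.12]
```

View pics/w5.png

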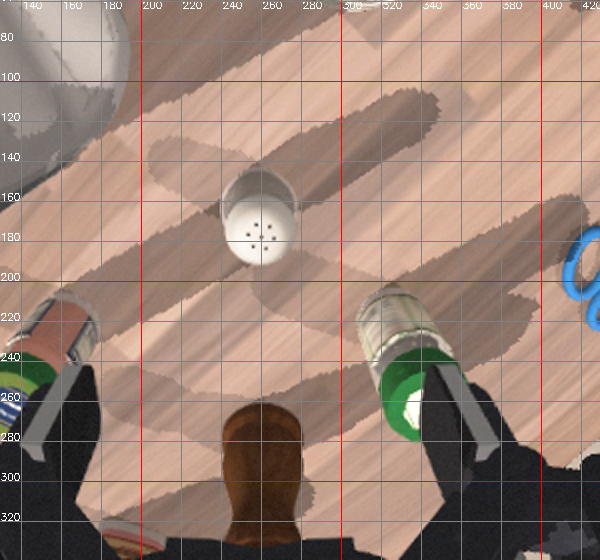

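Salt top's hole centre at (259,178) vs predicted (260,180): on target. Descend to 45 mm and grip.

```bash
python3 -m creep '0 0 0 0.06 0.03 2 1;0 0 0 0.06 0.03 4 1;0 0 0 0.06 0.03 5.5 1;0 0 0 0.06 0.03 6.5 1;0 0 0 0.06 0.03 7.0 1;0 0 0 0.06 0.03 7.18 1;0 0 0 0.06 0.03 7.18 0;0 0 0 0.06 0.03 7.18 0;0 0 0 0.06 0.03 7.18 0;0 0 0 0.06 0.03 7.18 0;0 0 0 0.06 0.03 7.18 0;0 0 0 0.06 0.03 7.18 0;0 0 0 0.06 0.03 7.18 0;0 0 0 0.06 0.03 7.18 0;0 0 0 0.06 0.03 7.18 0'
```

```text
clock: 12.62
ee_pos: [584.8, -256.9, 46.4]
eef_rot: [-2.9, 1.207, -0.004]
contact_force: [-0.9, -0.5, 4.9]
width: 38.5
```

```bash
python3 -m creep '0 0 0 0 0 -0.3 0;0 0 0 0 0 -1 0;0 0 0 0 0 -2.2 0;0 0 0 0 0 -3.6 0;0 0 0 0 0 -5 0;0 0 0 0 0 -5.8 0;0 0 0 0 0 -6 0;0 0 0 0 0 -6 0'
python3 - <<'E'
from h import *
go(544.4,328.3,195,-100.2)
E
```

```text
clock: 13.62
ee_pos: [583.3, -256.3, 194.3]
eef_rot: [-2.9, 1.207, 0.001]
contact_force: [0.2, 0.1, -1.6]
width: 38.8
pos [ 583.33 -256.29  194.3 ] rv [-2.9   1.21  0.  ] jaw -135.21016194335132 shift [-17.69 -15.37  -0.02]
turn [-0.    0.01 -7.  ]
```

```bash
python3 -m creep '0 0 -0.4 -1 -0.87 0 0;0 0 -1 -2.4 -2.09 0 0;0 0 -1.7 -4 -3.48 0 0;0 0 -2.4 -5.6 -4.87 0 0;0 0 -3.1 -7.2 -6.26 0 0;0 0 -3.8 -8.8 -7.65 0 0;0 0 -4.5 -10.4 -9.04 0 0;0 0 -5.2 -12 -10.43 0 0;0 0 -5.9 -13.6 -11.82 0 0;0 0 -6.5 -15.2 -13.21 0 0;0 0 -7 -16.6 -14.42 0 0;0 0 -7 -17.4 -15.12 0 0;0 0 -7 -17.69 -15.37 0 0;0 0 -7 -17.69 -15.37 0 0;0 0 -7 -17.69 -15.37 0 0'
python3 - <<'E'
from h import *
go(544.4,328.3,95,-100.2)
E
```

```text
clock: 15.5
ee_pos: [545.4, 325.6, 194.4]
eef_rot: [3.127, -0.284, -0.0]
contact_force: [-0.1, -0.3, -1.3]
width: 39.1
pos [545.38 325.56 194.4 ] rv [ 3.13 -0.28 -0.  ] jaw -100.36697999547775 shift [-0.06 -0.11  3.98]
turn [ 0.02  0.   -0.03]
```

```bash
python3 -m creep '0 0 0 0 -0.03 1 0;0 0 0 0 -0.03 2.2 0;0 0 0 0 -0.03 3.2 0;0 0 0 0 -0.03 3.8 0;0 0 0 0 -0.03 3.98 0;0 0 0 0 -0.03 3.98 0;0 0 0 0 -0.03 3.98 0;0 0 0 0 -0.03 3.98 0'
python3 - <<'E'
from h import *
go(544.4,328.3,57.5,-100.2)
m=env.camera_model("wrist");i=env.read_camera("wrist").copy();s=env.state()
for a in np.arange(0,360,20):
    t=np.radians(a);u=w2pix("wrist",[544.4+31*np.cos(t),328.3+31*np.sin(t),20],m);cv2.circle(i,tuple(int(round(k)) for k in u),1,(255,0,0),-1)
    u=w2pix("wrist",s["ee_pos"]+[20*np.cos(t),20*np.sin(t),-45],m);cv2.circle(i,tuple(int(round(k)) for k in u),1,(0,255,0),-1)
crop(i,"w6",130,60,430,340,2,20)
E
```

```text
clock: 16.5
ee_pos: [545.5, 329.1, 96.2]
eef_rot: [-3.128, 0.28, -0.002]
contact_force: [0.0, 1.5, -0.7]
width: 38.8
pos [545.53 329.07  96.23] rv [-3.13  0.28 -0.  ] jaw -100.21233693137582 shift [-0.04  0.04  1.55]
turn [-0.01 -0.01 -0.  ]
```

View pics/w6.png

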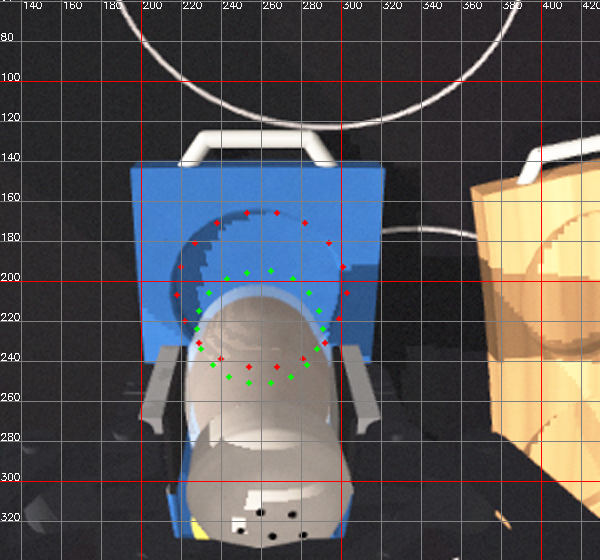

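Run:
```python
from h import *
m=env.camera_model("wrist");s=env.state();p=s["ee_pos"]
for dz in(45,38,0,-40,-45,-48):print(dz,w2pix("wrist",p+[0,0,dz],m),w2pix("wrist",p+[22,-4,dz],m))
i=env.read_camera("side");q=w2pix("side",p); print(q)
crop(i,"s2",int(q[0])-65,int(q[1])-60,int(q[0])+65,int(q[1])+60,5,10)
for dz in(45,0,-45): print(w2pix("side",p+[0,0,dz]))
```

```text
45 [258.7  329.86] [258.7  284.25]
38 [258.75 317.26] [258.76 272.16]
0 [258.99 264.3 ] [259.02 224.46]
-40 [259.15 228.04] [259.18 194.2 ]
-45 [259.16 224.45] [259.2 191.3]
-48 [259.17 222.37] [259.21 189.62]
[170.82 233.49]
[167.55 213.02]
[170.82 233.49]
[173.89 252.66]
```

View pics/s2.png

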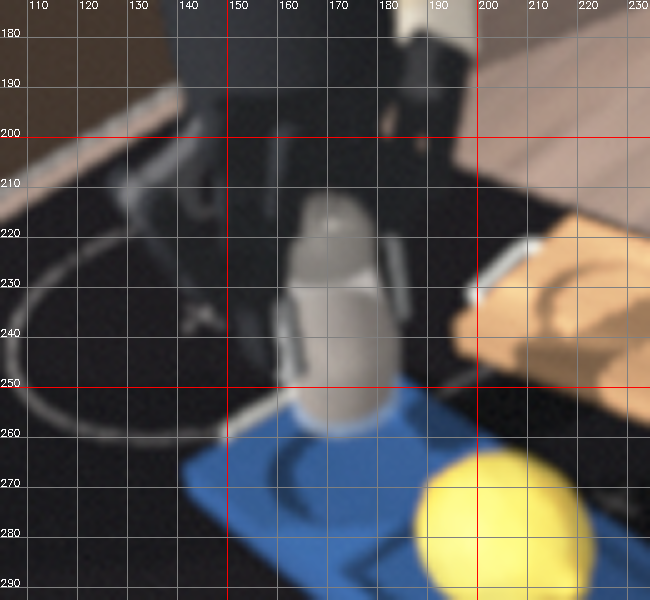

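Shaker hangs above the round well, upright within a few degrees (foot about (173,255) in the side view, predicted (174,253)). Lower, shifted slightly forward.

```bash
python3 -m creep '0 0 0 0.08 0 0.5 0;0 0 0 0.08 0 0.9 0;0 0 0 0.08 0 1.2 0;0 0 0 0.08 0 1.35 0;0 0 0 0.08 0 1.45 0;0 0 0 0.08 0 1.52 0;0 0 0 0.08 0 1.55 0;0 0 0 0.08 0 1.55 0'
```

```text
clock: 17.6
ee_pos: [547.3, 328.3, 58.5]
eef_rot: [-3.129, 0.28, -0.0]
contact_force: [-3.9, -2.5, 10.7]
width: 38.7
```

```bash
python3 -m creep '0 0 0 0 0 -0.06 0.8;0 0 0 0 0 -0.06 0.9;0 0 0 0 0 -0.06 1;0 0 0 0 0 -0.06 1;0 0 0 0 0 -1 1;0 0 0 0 0 -2.5 1;0 0 0 0 0 -4.5 1;0 0 0 0 0 -6.5 1;0 0 0 0 0 -8 1;0 0 0 0 0 -8 1'
python3 - <<'E'
from h import *
go(455.8,-129.4,255,-100)
m=env.camera_model("wrist");i=env.read_camera("wrist").copy()
for k,r,z in((544.4,31,20),(544.4,22,12)):
  for a in np.arange(0,360,30):
    t=np.radians(a);u=w2pix("wrist",[k+r*np.cos(t),328.3+r*np.sin(t),z],m);cv2.circle(i,tuple(int(round(k)) for k in u),1,(255,0,0) if r>30 else (0,255,0),-1)
crop(i,"w7",160,90,360,270,3,20)
E
```

```text
clock: 18.85
ee_pos: [549.1, 329.3, 260.6]
eef_rot: [-3.124, 0.28, -0.009]
contact_force: [0.6, -0.0, -1.0]
width: 85.6
pos [549.05 329.3  260.65] rv [-3.12  0.28 -0.01] jaw -100.22566250020164 shift [-0.41 18.72  0.13]
turn [-0.06 -0.06 -0.05]
```

View pics/w7.png

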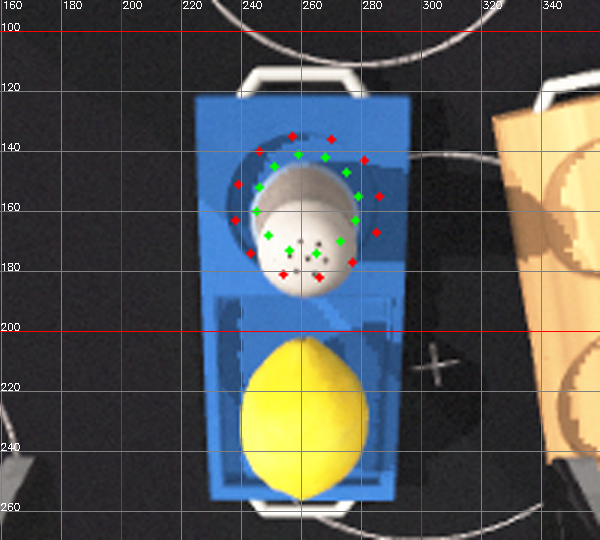

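Shaker stands within the round well at (260,165), lemon in its own. Next the mill.

```bash
python3 -m creep '0 0 0 -0.05 2.2 0 1;0 0 0 -0.1 4.5 0 1;0 0 0 -0.41 18.72 0.13 1;0 0 0 -0.41 18.72 0.13 1;0 0 0 -0.41 18.72 0.13 1;0 0 0 -0.41 18.72 0.13 1;0 0 0 -0.41 18.72 0.13 1;0 0 0 -0.41 18.72 0.13 1;0 0 0 -0.41 18.72 0.13 1;0 0 0 -0.41 18.72 0.13 1;0 0 0 -0.41 18.72 0.13 1;0 0 0 -0.41 18.72 0.13 1;0 0 0 -0.41 18.72 0.13 1'
python3 - <<'E'
from h import *
go(455.8,-129.4,139,-100.2)
m=env.camera_model("wrist");i=env.read_camera("wrist").copy()
for z in(0,141,168):print(w2pix("wrist",[455.8,-129.4,z],m))
crop(i,"w8",150,60,370,300,2.5,20)
E
```

```text
clock: 20.52
ee_pos: [454.1, -129.7, 253.3]
eef_rot: [-3.129, 0.278, -0.0]
contact_force: [0.7, 0.0, -0.7]
width: 85.2
pos [ 454.1  -129.74  253.27] rv [-3.13  0.28 -0.  ] jaw -100.13756457793212 shift [ 0.06 -0.03  4.57]
turn [-0.   -0.    0.01]
[258.82 151.07]
[258.44 186.96]
[258.32 198.73]
```

View pics/w8.png

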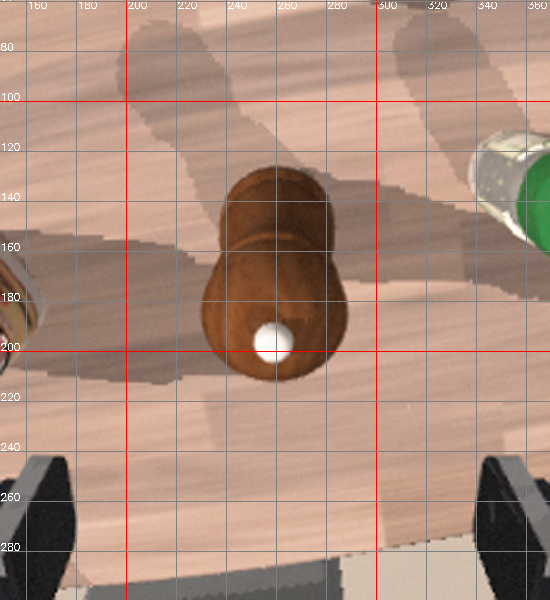

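Knob at (259,197), predicted (258,199): good. Descend to the head and grip.

```bash
python3 -m creep '0 0 0 0.08 0 1.5 1;0 0 0 0.08 0 3 1;0 0 0 0.08 0 4 1;0 0 0 0.08 0 4.4 1;0 0 0 0.08 0 4.6 1;0 0 0 0.08 0 4.6 1;0 0 0 0.08 0 4.6 0;0 0 0 0.08 0 4.6 0;0 0 0 0.08 0 4.6 0;0 0 0 0.08 0 4.6 0;0 0 0 0.08 0 4.6 0;0 0 0 0.08 0 4.6 0;0 0 0 0.08 0 4.6 0;0 0 0 0.08 0 4.6 0'
python3 - <<'E'
from h import *
go(426.7,189.2,300,-86.5)
E
```

```text
clock: 22.32
ee_pos: [457.0, -130.9, 139.4]
eef_rot: [-3.129, 0.279, -0.004]
contact_force: [0.2, 0.5, 6.2]
width: 45.9
pos [ 456.99 -130.9   139.42] rv [-3.13  0.28 -0.  ] jaw -100.20783015794812 shift [ -3.45 -12.39  -6.43]
turn [-0.   -0.03 -2.74]
```

```bash
python3 -m creep '0 0 0 0 0 -0.3 0;0 0 0 0 0 -1 0;0 0 0 0 0 -2.2 0;0 0 0 0 0 -3.6 0;0 0 0 0 0 -4.8 0;0 0 0 0 0 -5.6 0;0 0 0 0 0 -5.8 0;0 0 0 0 0 -5.8 0'
python3 - <<'E'
from h import *
go(426.7,189.2,284,-86.5)
E
```

```text
clock: 23.32
ee_pos: [455.5, -130.6, 283.1]
eef_rot: [-3.129, 0.28, 0.0]
contact_force: [0.0, -0.2, -2.5]
width: 45.8
pos [ 455.54 -130.64  283.06] rv [-3.13  0.28  0.  ] jaw -100.21295228982372 shift [ -3.4  -12.39  -0.03]
turn [-0.    0.   -2.74]
```

```bash
python3 -m creep '0 0 -0.2 -0.2 -0.73 0 0;0 0 -0.5 -0.5 -1.82 0 0;0 0 -0.9 -0.9 -3.28 0 0;0 0 -1.3 -1.3 -4.74 0 0;0 0 -1.7 -1.7 -6.19 0 0;0 0 -2.1 -2.1 -7.65 0 0;0 0 -2.4 -2.5 -9.11 0 0;0 0 -2.6 -2.9 -10.57 0 0;0 0 -2.74 -3.2 -11.66 0 0;0 0 -2.74 -3.4 -12.39 0 0;0 0 -2.74 -3.4 -12.39 0 0;0 0 -2.74 -3.4 -12.39 0 0;0 0 -2.74 -3.4 -12.39 0 0'
python3 - <<'E'
from h import *
go(426.7,189.2,200,-86.5)
E
```

```text
clock: 24.95
ee_pos: [427.4, 187.8, 283.3]
eef_rot: [3.14, 0.092, -0.0]
contact_force: [-0.3, 1.4, -0.9]
width: 46.2
pos [427.38 187.79 283.3 ] rv [ 3.14  0.09 -0.  ] jaw -86.64463642866981 shift [-0.02 -0.06  3.33]
turn [ 0.    0.   -0.03]
```

```bash
python3 -m creep '0 0 0 -0.01 -0.02 1 0;0 0 0 -0.01 -0.02 2.2 0;0 0 0 -0.01 -0.02 3.4 0;0 0 0 -0.01 -0.02 4.2 0;0 0 0 -0.01 -0.02 4.6 0;0 0 0 -0.01 -0.02 4.8 0;0 0 0 -0.01 -0.02 4.8 0;0 0 0 -0.01 -0.02 4.8 0'
python3 - <<'E'
from h import *
go(426.7,189.2,151,-86.5)
i=env.read_camera("side");p=env.state()["ee_pos"]
hsv=cv2.cvtColor(i,cv2.COLOR_RGB2HSV); k=((hsv[...,0]<16)&(hsv[...,1]>120)&(hsv[...,2]<140)).astype(np.uint8)
n,l,st,c=cv2.connectedComponentsWithStats(k); print([ (s,cc) for s,cc in zip(st[1:],c[1:]) if s[4]>150])
for dz in(30,0,-70,-139): print(dz,w2pix("side",p+[0,0,dz]))
L=max((j for j in range(1,n) if abs(c[j][0]-w2pix("side",p)[0])<40),key=lambda j:st[j][4])
for v in range(st[L][1],st[L][1]+st[L][3],6):
    xs=np.where(l[v]==L)[0]; print(v,xs.min(),xs.max(),xs.mean())
E
```

```text
clock: 25.95
ee_pos: [427.4, 189.8, 164.0]
eef_rot: [-3.139, -0.095, -0.002]
contact_force: [1.0, 0.2, -1.7]
width: 45.9
pos [427.43 189.85 164.02] rv [-3.14 -0.1  -0.  ] jaw -86.52123649978768 shift [-0.03  0.02  0.52]
turn [-0.01 -0.01 -0.  ]
[(array([ 251,  176,   28,   77, 1327], dtype=int32), array([266.03, 220.95]))]
30 [266.76 170.69]
0 [266.76 185.07]
-70 [266.77 216.33]
-139 [266.77 244.32]
176 270 272 271.0
182 267 276 271.5
188 267 276 271.5
194 267 276 271.5
200 266 275 270.5
206 257 273 265.0
212 257 273 265.0
218 256 274 265.0
224 254 276 265.0
230 253 276 264.5
236 252 277 264.5
242 251 278 264.5
248 255 275 265.0
```

```bash
python3 -m creep '0 0 0 -0.03 0 0.2 0;0 0 0 -0.03 0 0.35 0;0 0 0 -0.03 0 0.45 0;0 0 0 -0.03 0 0.52 0;0 0 0 -0.03 0 0.57 0;0 0 0 -0.03 0 0.57 0'
```

```text
clock: 26.75
ee_pos: [428.3, 189.7, 151.4]
eef_rot: [-3.139, -0.095, -0.006]
contact_force: [-3.4, -2.7, 18.6]
width: 46.3
```

```bash
python3 -m creep '0 0 0 0 0 -0.04 0.8;0 0 0 0 0 -0.04 0.9;0 0 0 0 0 -0.04 1;0 0 0 0 0 -0.04 1;0 0 0 0 0 -0.8 1;0 0 0 0 0 -2 1;0 0 0 0 0 -3.5 1;0 0 0 0 0 -4.4 1;0 0 0 0 0 -4.4 1'
python3 - <<'E'
from h import *
go(613.5,-102.5,240,-86.5)
E
```

```text
clock: 27.88
ee_pos: [427.2, 190.2, 260.6]
eef_rot: [-3.138, -0.096, -0.005]
contact_force: [-0.2, -0.1, -0.1]
width: 85.5
pos [427.2  190.16 260.61] rv [-3.14 -0.1  -0.01] jaw -86.51098555312818 shift [ 6.72 12.14  0.82]
turn [-0.02 -0.04 -0.  ]
```

```bash
python3 -m creep '0 0 0 1 1.8 0.2 1;0 0 0 2 3.6 0.4 1;0 0 0 6.72 12.14 0.82 1;0 0 0 6.72 12.14 0.82 1;0 0 0 6.72 12.14 0.82 1;0 0 0 6.72 12.14 0.82 1;0 0 0 6.72 12.14 0.82 1;0 0 0 6.72 12.14 0.82 1;0 0 0 6.72 12.14 0.82 1;0 0 0 6.72 12.14 0.82 1;0 0 0 6.72 12.14 0.82 1'
python3 - <<'E'
from h import *
go(613.5,-102.5,70,-86.5)
m=env.camera_model("wrist");i=env.read_camera("wrist")
for z in(0,106):print(w2pix("wrist",[613.5,-102.5,z],m))
crop(i,"a",150,60,350,300,2,20); crop(env.read_camera("side"),"b",120,150,320,300,2,10); crop(env.read_camera("top"),"c",108,170,214,276,2.5,10)
a,b,c=[cv2.imread(f"pics/{k}.png") for k in"abc"]
o=np.zeros((600,800,3),np.uint8);o[:480,:400]=a;o[:300,400:]=b;o[300:300+c.shape[0],400:400+c.shape[1]]=c;cv2.imwrite("pics/m1.png",o)
E
```

```text
clock: 29.25
ee_pos: [612.2, -102.2, 238.9]
eef_rot: [-3.14, -0.098, -0.001]
contact_force: [-0.7, 0.4, 1.4]
width: 85.2
pos [ 612.24 -102.16  238.88] rv [-3.14 -0.1  -0.  ] jaw -86.4350506884211 shift [0.05 0.02 6.76]
turn [-0.   -0.01  0.01]
[259.69 153.91]
[259.71 179.91]
```

View pics/m1.png

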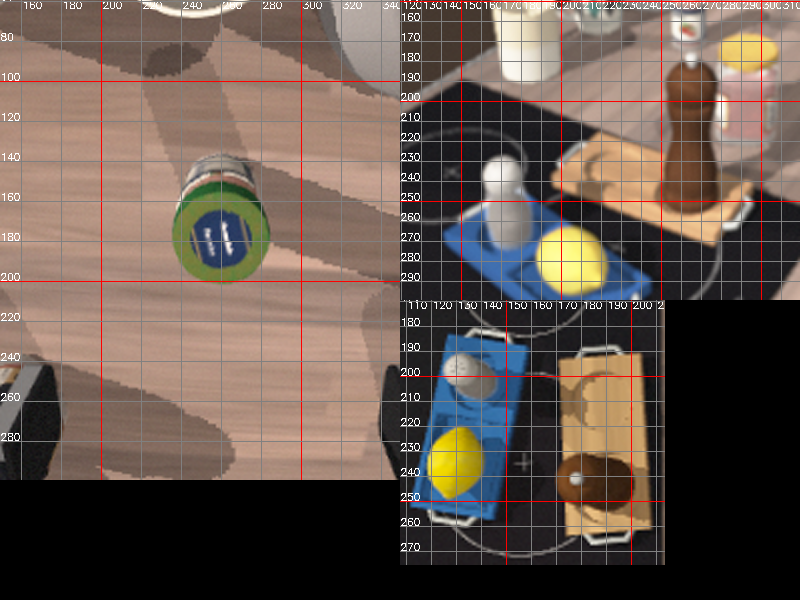

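Red-jar patch at (260,179), predicted (260,180); the mill, shaker and lemon stand in their wells. Descend and grip.

```bash
python3 -m creep '0 0 0 0.03 0.02 2 1;0 0 0 0.03 0.02 4 1;0 0 0 0.03 0.02 5.5 1;0 0 0 0.03 0.02 6.4 1;0 0 0 0.03 0.02 6.78 1;0 0 0 0.03 0.02 6.78 1;0 0 0 0.03 0.02 6.78 0;0 0 0 0.03 0.02 6.78 0;0 0 0 0.03 0.02 6.78 0;0 0 0 0.03 0.02 6.78 0;0 0 0 0.03 0.02 6.78 0;0 0 0 0.03 0.02 6.78 0;0 0 0 0.03 0.02 6.78 0;0 0 0 0.03 0.02 6.78 0'
```

```text
clock: 31.15
ee_pos: [614.0, -103.5, 70.5]
eef_rot: [-3.14, -0.096, -0.003]
contact_force: [-1.9, 0.9, 6.2]
width: 44.2
```

```bash
python3 -m creep '0 0 0 0 0 -0.3 0;0 0 0 0 0 -1 0;0 0 0 0 0 -2.2 0;0 0 0 0 0 -3.6 0;0 0 0 0 0 -4.8 0;0 0 0 0 0 -5.6 0;0 0 0 0 0 -6 0;0 0 0 0 0 -6 0'
python3 - <<'E'
from h import *
go(521,194.9,220,-86.5)
E
```

```text
clock: 32.15
ee_pos: [613.1, -103.6, 219.4]
eef_rot: [-3.14, -0.096, -0.001]
contact_force: [0.8, 0.8, -1.8]
width: 44.4
pos [ 613.14 -103.61  219.41] rv [-3.14 -0.1  -0.  ] jaw -86.51508820282174 shift [ -2.95 -12.14  -0.03]
turn [-0.   -0.01 -0.  ]
```

```bash
python3 -m creep '0 0 0 -0.2 -0.82 0 0;0 0 0 -0.5 -2.06 0 0;0 0 0 -0.9 -3.7 0 0;0 0 0 -1.3 -5.35 0 0;0 0 0 -1.7 -7 0 0;0 0 0 -2.1 -8.64 0 0;0 0 0 -2.5 -10.3 0 0;0 0 0 -2.8 -11.5 0 0;0 0 0 -2.95 -12.14 0 0;0 0 0 -2.95 -12.14 0 0;0 0 0 -2.95 -12.14 1 0;0 0 0 -2.95 -12.14 2.2 0;0 0 0 -2.95 -12.14 3.2 0;0 0 0 -2.95 -12.14 4 0;0 0 0 -2.95 -12.14 4.6 0;0 0 0 -2.95 -12.14 4.8 0;0 0 0 -2.95 -12.14 4.8 0;0 0 0 -2.95 -12.14 4.8 0'
python3 - <<'E'
from h import *
go(521,194.9,82,-86.5)
m=env.camera_model("wrist");i=env.read_camera("wrist").copy();s=env.state();p=s["ee_pos"]
for r,c in((32,[520.5,194.9,20]),(23,p-[0,0,70.5])):
  for a in np.arange(0,360,20):
    t=np.radians(a);u=w2pix("wrist",np.array(c)+[r*np.cos(t),r*np.sin(t),0],m);cv2.circle(i,tuple(int(round(k)) for k in u),1,(255,0,0) if r>30 else (0,255,0),-1)
crop(i,"a",150,90,350,330,2,20); crop(env.read_camera("side"),"b",150,120,310,270,2.5,10)
a,b=[cv2.imread(f"pics/{k}.png") for k in"ab"]
o=np.zeros((480,800,3),np.uint8);o[:480,:400]=a;o[:375,400:]=b;cv2.imwrite("pics/m2.png",o)
E
```

```text
clock: 34.4
ee_pos: [521.7, 195.0, 99.8]
eef_rot: [-3.14, -0.095, -0.002]
contact_force: [-0.4, -0.4, -1.2]
width: 44.2
pos [521.65 194.97  99.84] rv [-3.14 -0.1  -0.  ] jaw -86.52607205764456 shift [-0.03  0.    0.71]
turn [-0.01 -0.02 -0.01]
```

```bash
python3 -m creep '0 0 0 -0.02 0 0.25 0;0 0 0 -0.02 0 0.45 0;0 0 0 -0.02 0 0.6 0;0 0 0 -0.02 0 0.7 0;0 0 0 -0.02 0 0.76 0;0 0 0 -0.02 0 0.76 0'
```

```text
clock: 35.25
ee_pos: [520.8, 194.8, 82.5]
eef_rot: [-3.139, -0.095, 0.0]
contact_force: [-7.7, -2.5, 22.0]
width: 44.1
```

Contact at exactly 70.5+12 mm: seated. Release, retreat and check.

```bash
python3 -m creep '0 0 0 0 0 -0.05 0.8;0 0 0 0 0 -0.05 0.9;0 0 0 0 0 -0.05 1;0 0 0 0 0 -0.05 1;0 0 0 0 0 -0.8 1;0 0 0 0 0 -2 1;0 0 0 0 0 -3.5 1;0 0 0 0 0 -5.5 1;0 0 0 0 0 -7.5 1;0 0 0 2 3 -8 1;0 0 0 2 6 -8 1;0 0 0 2 6 -8 1;0 0 0 2 6 -8 1'
python3 - <<'E'
from h import *
crop(env.read_camera("wrist"),"a",100,80,420,380,1.25,1000); crop(env.read_camera("side"),"b",120,100,370,290,1.6,1000); crop(env.read_camera("top"),"c",100,140,400,276,2.6,1000)
a,b,c=[cv2.imread(f"pics/{k}.png") for k in"abc"]
o=np.zeros((600,800,3),np.uint8)
c=c[:300] if c.shape[0]>300 else c
for im,y,x in((a[:300],0,0),(b[:300],0,400),(cv2.resize(cv2.imread("pics/c.png"),(660,299)),300,0)):
    o[y:y+im.shape[0],x:x+im.shape[1]]=im[:,:800-x]
cv2.imwrite("pics/m3.png",o)
E
```

```text
clock: 36.88
ee_pos: [580.2, 43.0, 281.9]
eef_rot: [3.139, 0.084, 0.003]
contact_force: [-0.4, 0.2, 0.3]
width: 85.4
```

View pics/m3.png

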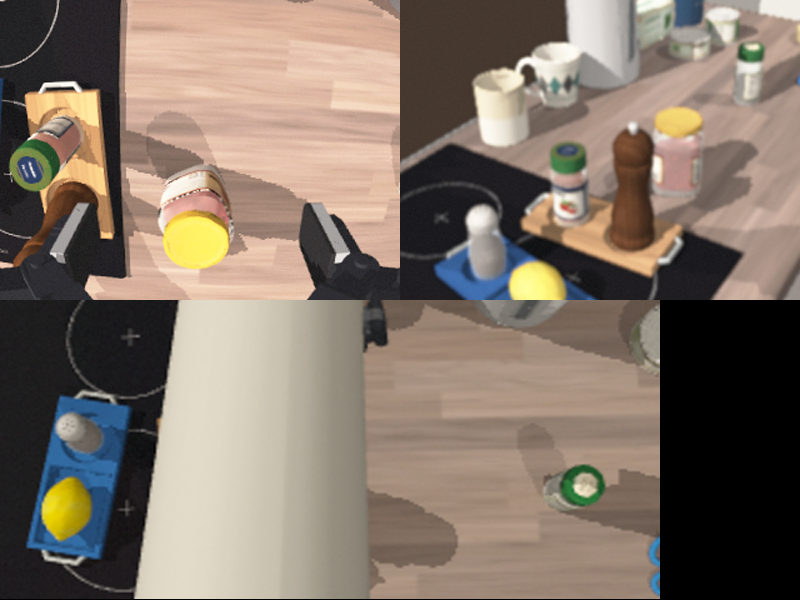

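The last picture shows the shaker and lemon in the blue tray, and the red jar (570,180) and mill (632,190) upright in the wooden tray. The white-patch and jam jars are still standing, and the gripper is clear of everything.

```bash
python3 -c "
from workcell import env
print(env.close_job(), env.state()['clock'])"
```

```text
the job is handed in; nothing more can be done
the job is handed in; nothing more can be done
```

I filled both trays in the order asked: lemon, salt shaker, pepper mill, then the red spice jar. The job was handed in at about 37 s, and no verdict was reported.

- **Seating:** each thing touched down exactly 12 mm higher than where I gripped it, which is the height of the well floors above the worktop. The upward force at touchdown was 10–22 N.
- **Last picture:** all four things sit in their wells, the three standing ones upright. The white-patch and jam jars still stand where they were, and the open gripper was about 280 mm up and touching nothing.
- **Disagreements:** the side camera put the mill and shaker about 2 px off the top and wrist cameras. I went with the top and wrist cameras. The shaker hung up to about 5° off upright in the grip, but stood straight once released.
- **Not looked at:** I did not look at a picture of the mill or the red jar just before lowering it. I relied on calculated positions, a numeric side-camera check for the mill, and the touchdown heights.

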